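Take the tape reel off the bench winder

ROBOT

A 6-joint arm with a two-finger parallel gripper is mounted at the origin on a cart in front of the work surface, level with it; the furniture and walls round the work are solid. World frame = base frame: x ahead of the robot, y to its left, z up, the work surface at z = 0. Lengths are in m, angles in rad, forces in N, time in s.
With the tool pointing down it reaches from about 0.3 to 0.85 m from the base axis. Payload 5.4 kg.
Tool frame: the origin (TCP) lies between the finger pads; the fingertips stand 25 mm ahead of it and the grasp point (between the pads) lies 6 mm ahead of it (tip_extent is the distance from the TCP to the fingertips, in m); z points along the fingers, y is the line along which they close (so a half turn about z gives the same grasp; the last joint's range is limited). The gripper opens to 85 mm and grips with 20 to 120 N. Pads are 22 mm wide; open, the fingers measure 114 mm over their backs; the gripper's body (76 mm by 85 mm) begins 54 mm behind the grasp point. The pads swing forward as they close: fully open they stand 13 mm farther back than shut.
Start: joints at [-1.523, 0.158, 1.597, -0, 1.386, -0.21], TCP at [0.147, -0.556, 0.256] pointing down, gripper open.
Joint ranges: [-2.91, 2.91], [-0.94, 2.29], [0.18, 2.7], [-1.29, 4.43], [0.17, 2.64], [-3, 3]. Speed limits (rad/s): [2.57, 2.57, 3.14, 3.14, 3.14, 3.14].

INTERFACE

Orientations are given as a 3x3 rotation matrix whose columns are the frame's x, y, z axes.
In Python, from rig import * gives the robot as it stands.
- The arm moves only by the tool jog_arm, never from a script. Its argument "commands" is a list of rows, each a list of 7 numbers: the shift along the tool's x, y, z scaled (see below), then the turn, a rotation vector about the tool's x, y, z scaled (see below), then the finger opening in mm, from 0 to 85.4. In form: [[dx, dy, dz, wx, wy, wz, hand], ...]. A call has 1 to 8 rows; each row is the pose to reach, as a shift and turn from the pose commanded when the call began, along the tool's axes at that moment; what a row does not reach only later rows make up. The controller multiplies each number of a shift by 0.3 m and each number of a turn by 90 degrees. A row lasts 1/8 s, in which the tool goes at most 62.5 mm and 10.7 degrees, less where a joint would pass 70% of its speed; a pose out of reach is approached as far as the arm can. A call with a number of a shift or a turn outside -1 to 1 is refused whole. A call with a gripper value outside its range is refused whole. The fingers move at their own pace and stop on an object; "squeeze" is the grip in N (left out, the last holds). Time passes only in rows, so rows that repeat a pose let the fingers close. It gives the time, the measured TCP pose, the force, the opening and the grip force at its end, in the units of the state.
- get_obs(): the state, without advancing time (a new reading comes with each control period).
- read_camera(name): name is "scene" or "top" or "wrist"; returns a dict with "color" (400x640x3 uint8, blue, green, red), "mtx" (3x3 intrinsics, pixels), "R" (3x3) and "t" (3): a world point X has camera coordinates R X + t; the wrist camera has in their place "hand_eye" (4x4, takes a point from camera to tool coordinates, whose origin is the TCP and whose axes are the flange's). Camera axes: x right, y down, z forward; pixel columns grow to the right and rows downward; lengths in m; the calibration is good to about 2 mm. A picture is of the moment at which its call begins: read the wrist's pose just before it. There is no depth.
- close_job(): hands the job in; it is judged then, once.
Trained networks look in the newest picture that a camera, given by its name, has taken for a name from the list of things; names that differ only in an ending like _2 or _b are one class to them, and where a whole thing is asked for, a point or a joint stands for the part that bears it (a point fixed in the world has none). Each returns a list of dicts, best first, with "score" (0 to 1); they miss things now and then, are a little off and sometimes report something else, mostly with a low value. They report only what shows in the picture. A call takes as long as a camera call.
- trace(query, camera): "region" (400x640 bool, what is visible of it).
- landmark_of(query, camera): "xyz" ([x, y, z] in m, in the coordinates of the camera as it stood for that picture, good to about 4 mm: a listed point, or the origin of a listed thing).
The state is a dict: "t": time; "joints": joint angles; "joint_velocities": joint speeds; "joint_efforts": joint torques, N m; "ee_pos": TCP position; "eef_rot": TCP orientation; "contact_force": force on the tool from outside, world axes, zero at the start; "torque": the same for the moment, N m; "finger_gap": opening from 0.0 (shut) to 1.0 (fully open); "grasp_force": force on a finger pad.
Only numpy, scipy, OpenCV 4.12 (cv2) and the standard library are available. Lean on these libraries where they do the work, as an engineer would, in place of code of your own. Each camera call takes 0.05 s, during which the arm holds its last target. There are 200 camera calls.

TASK

The narrow reel of tape on the bench winder is fully wound: turn the chuck crank back, anticlockwise seen from above, until the jaws have drawn in and let go of the core, then slide the reel straight up off the chuck and set it down gently, lying flat, in the empty bay of the wooden tray. The winder only stands on its rubber feet, so do not drag, lift or tip it by forcing the crank or hauling on a reel that is still held, and leave everything else where it is.

Things in the scene. Friction and masses are not known exactly. Their poses are not given: they have to be found in the camera images.
- winder: grey cast bench winder, 130 x 240 x 12 mm base plate on four 4 mm rubber feet, 3.2 kg, standing loose on the table: a sideways push of over 15 N at the crank grip may shift or tip it. Origin: centre of its underside, z up. The upright core chuck stands at y = +70 mm, the vertical crank axle at y = -75 mm, both at x = 0. Housing top at 44 mm; the reel's seat on the chuck at 50 mm.
- crank_grip (a point): the crank's grip: upright dark wooden sleeve, 22 mm across, from 66 to 130 mm above the table, loose on its pin, so it need not turn in the hand while the crank goes round under it; the point is on its axis at 98 mm. It runs on a level circle of radius 45 mm about the crank axle; turning takes about 2 N. Its angle shows nothing of how many turns are left.
- crank_axle (a point): top of the crank's vertical axle, 64 mm above the table. Anticlockwise from above draws the three jaws in bit by bit; they let go only just before the stop and are fully in when the crank meets a hard inner stop, an unknown 0.75 to 2.25 turns from the start. The stop cannot be seen, only felt, as a sudden resistance of over 8 N at the grip; pushing on against it drags the winder.
- chuck_nose (a point): top centre of the upright chuck (steel mandrel, 29 mm across), 111 mm above the table. Three dark jaws hook outward over the top edge of the reel's core; drawn in fully they are flush with the mandrel.
- tape_reel: reel of off-white tape wound on a cardboard core, 62 mm across, bore 32 mm, 46 mm high, about 110 g, on the chuck with its axis upright. Origin: centre of its underside (50 mm above the table at the start), z along its axis. With the jaws drawn in it slides up freely, 1 mm play all round; its underside must rise above 111 mm to clear the chuck's nose.
- tray: shallow light wooden tray with two bays, 220 x 114 mm, 24 mm high, 6 mm walls and floor, fixed to the table. Origin: centre of the underside; long side along its x axis.
- empty_bay (a point): centre of the floor of the tray's empty bay (6 mm above the table, 98 x 102 mm inside), the one nearer the robot; axes as the tray.
- thread_spool: spool of natural thread, 44 mm across, 60 mm high, standing in the tray's other bay; leave alone. Origin at its underside, 17 mm beside its axis.
- wax_block: block of dark wax, 30 x 46 x 23 mm, in the tray's other bay; leave alone
- wide_tape: wider, lower roll of white tape, 82 mm across, 26 mm high, lying flat at the back; not the one to take; leave alone
- oiler: plastic oil bottle with a cone nozzle, 42 mm across, 141 mm high, at the back right; leave alone
- brown_spool: spool of brown thread, 44 mm across, 60 mm high, standing behind the winder; leave alone. Origin at its underside, 17 mm beside its axis.

How it is judged:
By the outcome, as a careful person would: the job done as asked, in the order asked, and still so for the second after the job is handed in, with the robot touching nothing.
It also fails if it takes over 70 s, if anything falls off the work surface, if the arm or the gripper's body presses on something with over 40 N, if the wrist force passes 120 N, or if a joint passes its speed limit or range.

## Working session

There is one attempt and no reset: what is moved stays moved. The work goes in short steps, Python scripts to look and compute and a tool call to move; the robot and the scene stay as the last step left them, time stands still between calls to the robot, and variables do not carry over. Pictures are saved under pics/ and viewed, at most 10 in all, crops included, and the job is handed in when it is done.

Besides the shell and the picture viewer there is one more tool, called after "Call:" by a JSON object that holds its "api" and its "payload". jog_arm: Moves the arm, as the interface text tells. Its arguments: {"type":"object","properties":{"commands":{"type":"array","items":{"type":"array","items":{"type":"number"}}},"squeeze":{"type":"number"}},"required":["commands"]}

```bash
mkdir -p pics; ls
cat > h.py <<'E'
from rig import *
import numpy as np, cv2
np.set_printoptions(precision=4,suppress=True)
def look(cam):
    o=get_obs(); c=read_camera(cam)
    if 'R' in c: R=np.array(c['R']);t=np.array(c['t']); f=lambda p:R.T@(np.array(p)-t)
    else:
        H=np.array(c['hand_eye']);Rw=np.array(o['eef_rot']);p0=np.array(o['ee_pos'])
        f=lambda p:Rw@(H[:3,:3]@np.array(p)+H[:3,3])+p0
    return c,f
E
python3 - <<'E'
from h import *
o=get_obs(); print(o)
for cam in ['scene','top']:
    c,f=look(cam); cv2.imwrite(f'pics/{cam}0.png',c['color'])
    for q in ['winder','crank_grip','crank_axle','chuck_nose','tape_reel','tray','empty_bay','thread_spool','wax_block','wide_tape','oiler','brown_spool']:
        print(cam,q,[(round(d['score'],2),f(d['xyz'])) for d in landmark_of(q,cam)[:2]])
E
```

```text
pics
{'t': 0.0, 'joints': array([-1.5231,  0.1591,  1.5983,  0.    ,  1.3862, -0.2101]), 'joint_velocities': array([-0.0006,  0.0011, -0.0004, -0.0019, -0.0012, -0.0014]), 'joint_efforts': array([ -0.0011, -39.6007, -33.143 ,  -0.0003,   0.0086,   0.    ]), 'ee_pos': array([ 0.1465, -0.5554,  0.2553]), 'eef_rot': array([[ 0.967 ,  0.2549, -0.0001],
       [ 0.2549, -0.967 ,  0.002 ],
       [ 0.0004, -0.0019, -1.    ]]), 'contact_force': array([0.4873, 0.0694, 0.3505]), 'torque': array([-0.0052,  0.0261,  0.0358]), 'grasp_force': 0.0, 'finger_gap': 0.9974456192425477}
scene winder []
scene crank_grip [(0.77, array([ 0.6134, -0.2338,  0.095 ])), (0.62, array([ 0.7388, -0.0963, -0.0005]))]
scene crank_axle [(0.92, array([ 0.5851, -0.1978,  0.0639]))]
scene chuck_nose [(0.94, array([ 0.5445, -0.0617,  0.1111]))]
scene tape_reel [(0.79, array([ 0.5402, -0.0584,  0.0484])), (0.72, array([0.7664, 0.0281, 0.002 ]))]
scene tray [(0.91, array([ 0.5011,  0.1984, -0.001 ]))]
scene empty_bay [(0.64, array([0.4488, 0.1896, 0.0044]))]
scene thread_spool [(0.97, array([0.5852, 0.2081, 0.0028]))]
sc
[... 524 characters left out ...]
ay([ 0.5397, -0.0624,  0.1025])), (0.55, array([0.5251, 0.1895, 0.0017]))]
top tape_reel [(0.68, array([ 0.5418, -0.0594,  0.0468])), (0.55, array([ 0.7656,  0.0239, -0.0033]))]
top tray [(0.67, array([ 0.5809, -0.1988,  0.0645])), (0.6, array([0.5006, 0.1932, 0.0026]))]
top empty_bay [(0.65, array([0.4448, 0.1872, 0.0054])), (0.6, array([0.5279, 0.1888, 0.0022]))]
top thread_spool [(0.81, array([0.5785, 0.2085, 0.0039]))]
top wax_block [(0.6, array([0.5249, 0.1882, 0.0014]))]
top wide_tape [(0.94, array([ 0.7659,  0.0256, -0.0036])), (0.18, array([ 0.5817, -0.2002,  0.0649]))]
top oiler [(0.88, array([ 0.775 , -0.2025, -0.0014]))]
top brown_spool [(0.69, array([ 0.7393, -0.0933, -0.0031]))]
```

View pics/scene0.png

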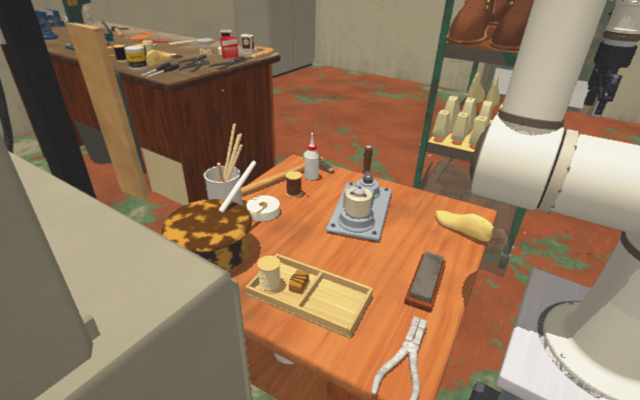

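View pics/top0.png

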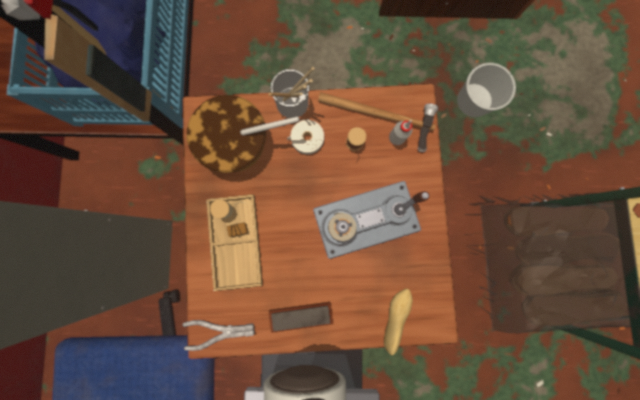

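The pictures show the winder mid-right, with the reel at top (343,226) and the grip at top (420,197). The tray is on the left and its empty bay is at top (238,265). The landmark positions agree with this: chuck to axle is 143 mm and grip radius is 46 mm. Next I move above the crank grip.

Call:
{"api": "jog_arm", "payload": {"commands": [[0.88, -0.32, 0, 0, 0, 0, 85], [0.88, -0.32, 0, 0, 0, 0, 85], [0.88, -0.32, 0, 0, 0, 0, 85], [0.88, -0.32, 0, 0, 0, 0, 85], [0.88, -0.32, 0, 0, 0, 0, 85], [0.88, -0.32, 0, 0, 0, 0, 85]], "squeeze": 20}}

```text
t: 2.05
ee_pos: [0.3789, -0.3945, 0.2564]
eef_rot: [[0.966, 0.259, 0.0], [0.259, -0.966, 0.0], [0.0, 0.0, -1.0]]
contact_force: [0.1, -0.4, 0.3]
finger_gap: 0.992
grasp_force: 0.0
```

Call:
{"api": "jog_arm", "payload": {"commands": [[0.88, -0.32, 0, 0, 0, 0.12, 85], [0.88, -0.32, 0, 0, 0, 0.24, 85], [0.88, -0.32, 0, 0, 0, 0.36, 85], [0.88, -0.32, 0, 0, 0, 0.48, 85], [0.88, -0.32, 0, 0, 0, 0.6, 85], [0.88, -0.32, 0, 0, 0, 0.7, 85], [0.88, -0.32, 0, 0, 0, 0.82, 85], [0.88, -0.32, 0, 0, 0, 0.94, 85]]}}

```text
t: 3.05
ee_pos: [0.6077, -0.237, 0.2561]
eef_rot: [[0.366, -0.931, -0.001], [-0.931, -0.366, -0.0], [0.0, 0.001, -1.0]]
contact_force: [0.3, -0.5, -0.1]
finger_gap: 0.994
grasp_force: 0.0
```

Run:
```python
from h import *
o=get_obs(); print(o['t'],o['joints'],o['ee_pos'],o['eef_rot'],o['contact_force'])
c,f=look('wrist'); cv2.imwrite('pics/w1.png',c['color']); print(c['hand_eye'],c['mtx'])
for q in ['crank_grip','crank_axle','chuck_nose','tape_reel']:
    print(q,[(round(d['score'],2),f(d['xyz'])) for d in landmark_of(q,'wrist')[:2]])
for cam in ['scene','top']:
  for k in range(2):
    c,f=look(cam)
    for q in ['crank_grip','crank_axle','chuck_nose','tape_reel','tray','empty_bay']:
      print(cam,q,[(round(d['score'],2),f(d['xyz'])) for d in landmark_of(q,cam)[:1]])
```

```text
3.05 [-0.5566  0.3567  1.3605 -0.0006  1.4246  2.2105] [ 0.6077 -0.237   0.2561] [[ 0.3659 -0.9306 -0.0006]
 [-0.9306 -0.3659 -0.0003]
 [ 0.0001  0.0006 -1.    ]] [ 0.2548 -0.4701 -0.0577]
[[ 0.0012 -0.9636 -0.2674  0.0683]
 [ 1.      0.0009  0.0009  0.0003]
 [-0.0006 -0.2674  0.9636 -0.1187]
 [ 0.      0.      0.      1.    ]] [[311.4059   0.     318.4492]
 [  0.     311.4059 200.4696]
 [  0.       0.       1.    ]]
crank_grip [(0.95, array([ 0.6124, -0.2342,  0.1005])), (0.66, array([ 0.5601, -0.1281,  0.0028]))]
crank_axle []
chuck_nose []
tape_reel [(0.64, array([ 0.5385, -0.0692,  0.0519]))]
scene crank_grip [(0.6, array([ 0.6118, -0.2351,  0.0946]))]
scene crank_axle [(0.87, array([ 0.5867, -0.2021,  0.0668]))]
scene chuck_nose [(0.64, array([ 0.5412, -0.0614,  0.1117]))]
scene tape_reel []
scene tray [(0.91, array([ 0.5017,  0.1978, -0.0003]))]
scene empty_bay [(0.66, array([0.4494, 0.1906, 0.0058]))]
scene crank_grip [(0.73, array([ 0.6117, -0.2357,  0.0946]))]
scene crank_axle [(0.89, array([ 0.5864, -0.1952,  0.0658]))]
scene chuck_nose [(0.69, array([ 0.5425, -0.0566,  0.1128]))]
scene tape_reel [(0.81, array([ 0.5423, -0.0591,  0.0479]))]
scene tray []
scene empty_bay [(0.88, array([0.4505, 0.1921, 0.0046]))]
top crank_grip [(0.69, array([ 0.6054, -0.2369,  0.1018]))]
top crank_axle [(0.76, array([ 0.581 , -0.2006,  0.0643]))]
top chuck_nose [(0.57, array([ 0.5373, -0.0621,  0.1049]))]
top tape_reel [(0.83, array([ 0.5392, -0.0621,  0.0501]))]
top tray [(0.57, array([0.4999, 0.1931, 0.0023]))]
top empty_bay [(0.84, array([0.4478, 0.1879, 0.0039]))]
top crank_grip [(0.82, array([ 0.6065, -0.2379,  0.0989]))]
top crank_axle [(0.81, array([ 0.5774, -0.201 ,  0.066 ]))]
top chuck_nose [(0.58, array([ 0.5393, -0.06  ,  0.1044]))]
top tape_reel [(0.8, array([ 0.5372, -0.0648,  0.0492]))]
top tray [(0.63, array([0.5006, 0.1947, 0.004 ]))]
top empty_bay [(0.75, array([0.443 , 0.1866, 0.0035]))]
```

Call:
{"api": "jog_arm", "payload": {"commands": [[-0.002, -0.01, 0.12, 0, 0, 0, 85], [-0.002, -0.01, 0.24, 0, 0, 0, 85], [-0.002, -0.01, 0.36, 0, 0, 0, 60], [-0.002, -0.01, 0.48, 0, 0, 0, 45], [-0.002, -0.01, 0.48, 0, 0, 0, 30], [-0.002, -0.01, 0.48, 0, 0, 0, 24], [-0.002, -0.01, 0.48, 0, 0, 0, 24]]}}

```text
t: 5.58
ee_pos: [0.6114, -0.2348, 0.1142]
eef_rot: [[0.373, -0.928, 0.002], [-0.928, -0.373, -0.002], [0.002, -0.001, -1.0]]
contact_force: [-2.2, -1.0, -0.1]
finger_gap: 0.279
grasp_force: 1.0
```

Run:
```python
from h import *
o=get_obs(); print(o['t'],o['joints'],o['ee_pos'],o['contact_force'],o['finger_gap'],o['grasp_force'])
c,f=look('wrist'); cv2.imwrite('pics/w2.png',c['color'])
```

```text
5.575 [-0.5505  0.492   1.4728 -0.0006  1.1744  2.2094] [ 0.6114 -0.2348  0.1142] [-2.2456 -0.9843 -0.1252] 0.2790711247854306 1.0324272885918617
```

View pics/w2.png

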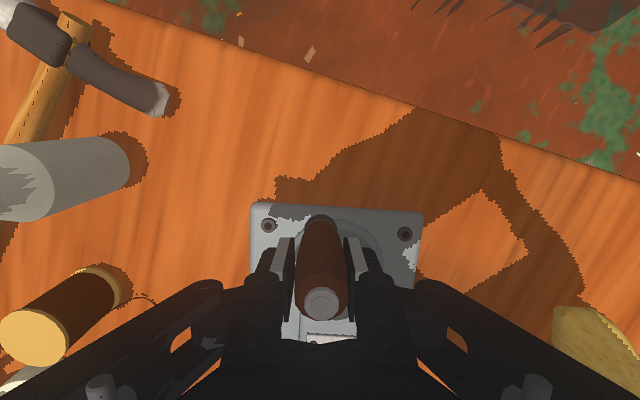

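The wrist view shows the sleeve at (322,260) between the pads, just touching. Next I test how light a grip is possible.

Call:
{"api": "jog_arm", "payload": {"commands": [[0, 0, 0, 0, 0, 0, 22], [0, 0, 0, 0, 0, 0, 22]]}}

```text
t: 5.88
ee_pos: [0.6116, -0.2347, 0.1141]
eef_rot: [[0.373, -0.928, 0.002], [-0.928, -0.373, -0.002], [0.002, -0.002, -1.0]]
contact_force: [-2.1, -0.5, 5.6]
finger_gap: 0.261
grasp_force: 7.7
```

Call:
{"api": "jog_arm", "payload": {"commands": [[0, 0, 0, 0, 0, 0, 21.5], [0, 0, 0, 0, 0, 0, 21.5]]}}

```text
t: 6.12
ee_pos: [0.6117, -0.2347, 0.1142]
eef_rot: [[0.373, -0.928, 0.002], [-0.928, -0.373, -0.002], [0.002, -0.002, -1.0]]
contact_force: [-3.0, -0.4, 6.8]
finger_gap: 0.255
grasp_force: 18.5
```

Call:
{"api": "jog_arm", "payload": {"commands": [[0, 0, 0, 0, 0, 0, 20.5], [0, 0, 0, 0, 0, 0, 20.5]]}}

```text
t: 6.38
ee_pos: [0.6116, -0.2346, 0.1142]
eef_rot: [[0.373, -0.928, 0.002], [-0.928, -0.373, -0.002], [0.002, -0.002, -1.0]]
contact_force: [-1.5, -0.2, 6.4]
finger_gap: 0.259
grasp_force: 19.3
```

```bash
cat >> h.py <<'E'
def arc(p0,yaw0,A,phis,yaws=None,r=.045):
    "rows (dx,dy,wz) in command units from TCP p0/yaw0 (deg) to circle points at phis (deg); tool z down"
    c,s=np.cos(np.radians(yaw0)),np.sin(np.radians(yaw0)); X=np.array([c,s]);Y=np.array([s,-c])
    yaws=[yaw0]*len(phis) if yaws is None else yaws
    for ph,yw in zip(phis,yaws):
        d=A+r*np.array([np.cos(np.radians(ph)),np.sin(np.radians(ph))])-p0
        print('%.0f: %.3f %.3f %.3f'%(ph,d@X/.3,d@Y/.3,-(yw-yaw0)/90))
E
python3 - <<'E'
from h import *
A=np.array([.584,-.199]); p=np.array([.6116,-.2346]); yaw=np.degrees(np.arctan2(-.928,.373)); print(yaw)
ph=np.degrees(np.arctan2(*(p-A)[::-1])); print(ph)
arc(p,yaw,A,ph+np.arange(6,49,6),r=np.linalg.norm(p-A))
E
```

```text
-68.10284941901985
-52.21426203920669
-46: -0.005 -0.015 -0.000
-40: -0.012 -0.029 -0.000
-34: -0.020 -0.043 -0.000
-28: -0.029 -0.055 -0.000
-22: -0.040 -0.067 -0.000
-16: -0.052 -0.077 -0.000
-10: -0.065 -0.086 -0.000
-4: -0.078 -0.094 -0.000
```

Call:
{"api": "jog_arm", "payload": {"commands": [[-0.005, -0.015, 0, 0, 0, 0, 22.2], [-0.012, -0.029, 0, 0, 0, 0, 22.2], [-0.02, -0.043, 0, 0, 0, 0, 22.2], [-0.029, -0.055, 0, 0, 0, 0, 22.2], [-0.04, -0.067, 0, 0, 0, 0, 22.2], [-0.052, -0.077, 0, 0, 0, 0, 22.2], [-0.065, -0.086, 0, 0, 0, 0, 22.2], [-0.078, -0.094, 0, 0, 0, 0, 22.2]]}}

```text
t: 7.38
ee_pos: [0.6296, -0.2026, 0.1141]
eef_rot: [[0.373, -0.928, 0.004], [-0.928, -0.373, -0.002], [0.004, -0.003, -1.0]]
contact_force: [-0.4, -1.8, 6.2]
finger_gap: 0.258
grasp_force: 5.5
```

Run:
```python
from h import *
o=get_obs(); p=o['ee_pos'];print(p,o['contact_force'],o['torque'],o['grasp_force'],o['eef_rot'][:,0]); 
A=np.array([.584,-.199]); q=p[:2]-A; print(np.degrees(np.arctan2(q[1],q[0])),np.linalg.norm(q))
c,f=look('scene'); print([(round(d['score'],2),f(d['xyz'])) for d in landmark_of('crank_grip','scene')[:1]])
yaw=-68.1
arc(np.array([.6116,-.2346])+.3*(-.078*np.array([.373,-.928])-.094*np.array([-.928,-.373])),yaw,A,-4.2+np.arange(8,65,8))
c,f=look('wrist'); print([(round(d['score'],2),f(d['xyz'])) for d in landmark_of('crank_grip','wrist')[:1]])
```

```text
[ 0.6296 -0.2026  0.1141] [-0.3797 -1.7885  6.2121] [-0.3909  0.192   0.0072] 5.533638596534729 [ 0.3726 -0.928   0.0035]
-4.469515692768769 0.04574672840176146
[(0.55, array([ 0.6299, -0.2047,  0.0983]))]
4: -0.020 -0.007 -0.000
12: -0.040 -0.013 -0.000
20: -0.061 -0.015 -0.000
28: -0.082 -0.014 -0.000
36: -0.102 -0.010 -0.000
44: -0.122 -0.004 -0.000
52: -0.141 0.005 -0.000
60: -0.159 0.017 -0.000
[(0.94, array([ 0.632 , -0.2025,  0.0972]))]
```

Call:
{"api": "jog_arm", "payload": {"commands": [[-0.02, -0.007, 0, 0, 0, 0, 22.2], [-0.04, -0.013, 0, 0, 0, 0, 22.2], [-0.061, -0.015, 0, 0, 0, 0, 22.2], [-0.082, -0.014, 0, 0, 0, 0, 22.2], [-0.102, -0.01, 0, 0, 0, 0, 22.2], [-0.122, -0.004, 0, 0, 0, 0, 22.2], [-0.141, 0.005, 0, 0, 0, 0, 22.2], [-0.159, 0.017, 0, 0, 0, 0, 22.2]]}}

```text
t: 8.57
ee_pos: [0.6074, -0.1594, 0.1141]
eef_rot: [[0.373, -0.928, 0.005], [-0.928, -0.373, -0.001], [0.003, -0.004, -1.0]]
contact_force: [2.1, -2.2, 5.2]
finger_gap: 0.259
grasp_force: 5.6
```

Run:
```python
from h import *
A=np.array([.584,-.199])
P=lambda ph:A+.045*np.array([np.cos(np.radians(ph)),np.sin(np.radians(ph))])
o=get_obs();p=o['ee_pos'];q=p[:2]-A; print(p,np.degrees(np.arctan2(q[1],q[0])),np.linalg.norm(q))
c,f=look('wrist'); print([(round(d['score'],2),f(d['xyz'])) for d in landmark_of('crank_grip','wrist')[:1]])
for s in (59.8,123.8): arc(P(s),-68.1,A,s+np.arange(8,65,8))
```

```text
[ 0.6074 -0.1594  0.1141] 59.42410811088942 0.04596020004006479
[(0.64, array([ 0.6097, -0.1595,  0.1007]))]
68: -0.016 0.014 -0.000
76: -0.029 0.030 -0.000
84: -0.040 0.048 -0.000
92: -0.049 0.067 -0.000
100: -0.055 0.087 -0.000
108: -0.057 0.108 -0.000
116: -0.058 0.129 -0.000
124: -0.055 0.149 -0.000
132: 0.006 0.020 -0.000
140: 0.014 0.039 -0.000
148: 0.025 0.057 -0.000
156: 0.039 0.073 -0.000
164: 0.054 0.087 -0.000
172: 0.072 0.099 -0.000
180: 0.090 0.108 -0.000
188: 0.110 0.115 -0.000
```

Call:
{"api": "jog_arm", "payload": {"commands": [[-0.016, 0.014, 0, 0, 0, 0, 22.2], [-0.029, 0.03, 0, 0, 0, 0, 22.2], [-0.04, 0.048, 0, 0, 0, 0, 22.2], [-0.049, 0.067, 0, 0, 0, 0, 22.2], [-0.055, 0.087, 0, 0, 0, 0, 22.2], [-0.057, 0.108, 0, 0, 0, 0, 22.2], [-0.058, 0.129, 0, 0, 0, 0, 22.2], [-0.055, 0.149, 0, 0, 0, 0, 22.2]]}}

```text
t: 9.68
ee_pos: [0.5598, -0.1608, 0.114]
eef_rot: [[0.373, -0.928, 0.005], [-0.928, -0.373, -0.001], [0.003, -0.004, -1.0]]
contact_force: [2.5, -0.4, 7.0]
finger_gap: 0.266
grasp_force: 5.6
```

Call:
{"api": "jog_arm", "payload": {"commands": [[0.006, 0.02, 0, 0, 0, 0, 22.2], [0.014, 0.039, 0, 0, 0, 0, 22.2], [0.025, 0.057, 0, 0, 0, 0, 22.2], [0.039, 0.073, 0, 0, 0, 0, 22.2], [0.054, 0.087, 0, 0, 0, 0, 22.2], [0.072, 0.099, 0, 0, 0, 0, 22.2], [0.09, 0.108, 0, 0, 0, 0, 22.2], [0.11, 0.115, 0, 0, 0, 0, 22.2]]}}

```text
t: 10.68
ee_pos: [0.5399, -0.204, 0.114]
eef_rot: [[0.373, -0.928, 0.004], [-0.928, -0.373, 0.0], [0.001, -0.004, -1.0]]
contact_force: [1.5, 2.7, 8.7]
finger_gap: 0.26
grasp_force: 5.6
```

Run:
```python
from h import *
A=np.array([.584,-.199])
P=lambda ph:A+.045*np.array([np.cos(np.radians(ph)),np.sin(np.radians(ph))])
o=get_obs();p=o['ee_pos'];q=p[:2]-A; print(p,np.degrees(np.arctan2(q[1],q[0])),np.linalg.norm(q),o['joints'])
c,f=look('wrist'); print([(round(d['score'],2),f(d['xyz'])) for d in landmark_of('crank_grip','wrist')[:1]])
for cam in ('top','scene'):
  c,f=look(cam); print([(round(d['score'],2),f(d['xyz'])) for q in ('tape_reel','chuck_nose') for d in landmark_of(q,cam)[:1]])
arc(P(187.8),-68.1,A,187.8+np.arange(5,31,5))
cv2.imwrite('pics/s3.png',cv2.resize(read_camera('scene')['color'][160:260,300:420],None,fx=6,fy=6,interpolation=3)[:600,:720])
```

```text
[ 0.5399 -0.204   0.114 ] -173.56855756516927 0.04435777236957976 [-0.5715  0.3113  1.7141  0.0023  1.113   2.1871]
[(0.67, array([ 0.5428, -0.2072,  0.1011]))]
[(0.63, array([ 0.535 , -0.0636,  0.0488])), (0.74, array([ 0.5382, -0.066 ,  0.1063]))]
[(0.65, array([ 0.5393, -0.0573,  0.0491])), (0.62, array([ 0.542 , -0.0611,  0.1124]))]
193: 0.013 0.003 -0.000
198: 0.026 0.004 -0.000
203: 0.039 0.005 -0.000
208: 0.052 0.004 -0.000
213: 0.065 0.002 -0.000
218: 0.078 -0.001 -0.000
```

View pics/s3.png

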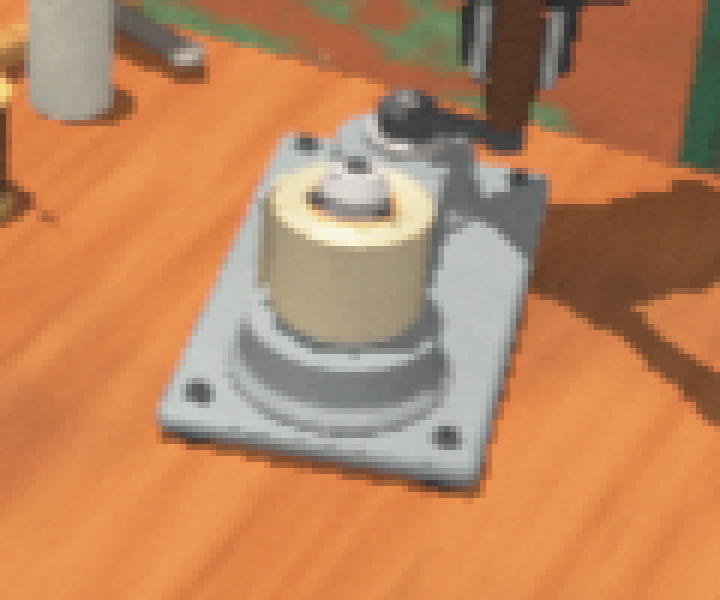

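Turned about 239° so far. The scene crop shows the reel top at (350,210) with dark jaws still at (325,200) and (375,210). From here I keep the tool aligned with the tangent, so the light grip can slip when the stop comes, and take small felt steps.

Call:
{"api": "jog_arm", "payload": {"commands": [[0.013, 0.003, 0, 0, 0, 0, 22.2], [0.026, 0.004, 0, 0, 0, 0, 22.2], [0.037, 0.005, 0, 0, 0, 0, 22.2]]}}

```text
t: 11.5
ee_pos: [0.5427, -0.2147, 0.114]
eef_rot: [[0.373, -0.928, 0.004], [-0.928, -0.373, 0.0], [0.001, -0.003, -1.0]]
contact_force: [1.0, 1.9, 8.1]
finger_gap: 0.263
grasp_force: 5.6
```

Call:
{"api": "jog_arm", "payload": {"commands": [[0.013, -0.001, 0, 0, 0, -0.056, 22.2], [0.026, -0.002, 0, 0, 0, -0.111, 22.2], [0.039, -0.005, 0, 0, 0, -0.167, 22.2]]}}

```text
t: 11.88
ee_pos: [0.5481, -0.225, 0.1139]
eef_rot: [[0.603, -0.798, 0.003], [-0.798, -0.603, 0.0], [0.002, -0.002, -1.0]]
contact_force: [-0.4, 2.2, 9.8]
finger_gap: 0.26
grasp_force: 5.5
```

```bash
cat > st.py <<'E'
from h import *
A=np.array([.584,-.199])
o=get_obs();p=o['ee_pos'];q=p[:2]-A;ph=np.arctan2(q[1],q[0]);F=o['contact_force']
x=o['eef_rot'][:,0]
print('phi %.1f r %.4f yaw %.1f j6 %.2f Ftan %.1f Frad %.1f'%(np.degrees(ph)%360,np.linalg.norm(q),np.degrees(np.arctan2(x[1],x[0])),o['joints'][5],-F[0]*np.sin(ph)+F[1]*np.cos(ph),F[0]*np.cos(ph)+F[1]*np.sin(ph)))
c,f=look('wrist')
for d in landmark_of('crank_grip','wrist')[:1]:
    w=f(d['xyz']); print(w,'rel tool xy mm',1e3*(o['eef_rot'].T@(w-p))[:2])
E
python3 st.py
```

```text
phi 216.0 r 0.0443 yaw -52.9 j6 1.90 Ftan -2.0 Frad -0.9
[ 0.5504 -0.2262  0.0998] rel tool xy mm [ 2.2673 -1.0571]
```

Call:
{"api": "jog_arm", "payload": {"commands": [[0.013, -0.001, 0, 0, 0, -0.056, 22.2], [0.026, -0.002, 0, 0, 0, -0.111, 22.2], [0.039, -0.005, 0, 0, 0, -0.167, 22.2], [0.051, -0.009, 0, 0, 0, -0.222, 22.2]]}}

```text
t: 12.48
ee_pos: [0.5591, -0.2357, 0.1136]
eef_rot: [[0.839, -0.544, 0.002], [-0.544, -0.839, 0.0], [0.001, -0.001, -1.0]]
contact_force: [-1.7, 2.4, 9.5]
finger_gap: 0.26
grasp_force: 5.5
```

Call:
{"api": "jog_arm", "payload": {"commands": [[0.013, -0.001, 0, 0, 0, -0.056, 22.2], [0.026, -0.002, 0, 0, 0, -0.111, 22.2], [0.039, -0.005, 0, 0, 0, -0.167, 22.2], [0.051, -0.009, 0, 0, 0, -0.222, 22.2]]}}

```text
t: 12.98
ee_pos: [0.5732, -0.2423, 0.1137]
eef_rot: [[0.975, -0.224, 0.001], [-0.224, -0.975, -0.001], [0.002, 0.001, -1.0]]
contact_force: [-2.1, -0.7, 8.2]
finger_gap: 0.26
grasp_force: 5.4
```

Call:
{"api": "jog_arm", "payload": {"commands": [[0.013, -0.001, 0, 0, 0, -0.056, 22.2], [0.026, -0.002, 0, 0, 0, -0.111, 22.2], [0.039, -0.005, 0, 0, 0, -0.167, 22.2], [0.051, -0.009, 0, 0, 0, -0.222, 22.2]]}}

```text
t: 13.48
ee_pos: [0.5888, -0.2436, 0.1137]
eef_rot: [[0.993, 0.122, 0.002], [0.122, -0.993, -0.002], [0.002, 0.002, -1.0]]
contact_force: [-2.0, -2.8, 7.2]
finger_gap: 0.26
grasp_force: 5.4
```

Call:
{"api": "jog_arm", "payload": {"commands": [[0.013, -0.001, 0, 0, 0, -0.056, 22.2], [0.026, -0.002, 0, 0, 0, -0.111, 22.2], [0.039, -0.005, 0, 0, 0, -0.167, 22.2], [0.051, -0.009, 0, 0, 0, -0.222, 22.2]]}}

```text
t: 13.98
ee_pos: [0.6039, -0.2395, 0.1138]
eef_rot: [[0.891, 0.454, 0.003], [0.454, -0.891, -0.003], [0.001, 0.003, -1.0]]
contact_force: [-1.0, -3.1, 5.6]
finger_gap: 0.259
grasp_force: 5.5
```

```bash
python3 st.py
```

```text
phi 296.2 r 0.0451 yaw 27.0 j6 0.54 Ftan -2.3 Frad 2.4
[ 0.5823 -0.1959  0.063 ] rel tool xy mm [  0.4428 -48.7909]
```

Call:
{"api": "jog_arm", "payload": {"commands": [[0.013, -0.001, 0, 0, 0, -0.056, 22.2], [0.026, -0.002, 0, 0, 0, -0.111, 22.2], [0.039, -0.005, 0, 0, 0, -0.167, 22.2], [0.051, -0.009, 0, 0, 0, -0.222, 22.2]]}}

```text
t: 14.58
ee_pos: [0.6167, -0.2304, 0.1138]
eef_rot: [[0.682, 0.731, 0.004], [0.731, -0.682, -0.003], [0.0, 0.005, -1.0]]
contact_force: [1.7, -4.5, 3.5]
finger_gap: 0.26
grasp_force: 5.6
```

Call:
{"api": "jog_arm", "payload": {"commands": [[0.013, 0.001, 0, 0, 0, -0.056, 22.2], [0.026, 0.001, 0, 0, 0, -0.111, 22.2], [0.039, -0.001, 0, 0, 0, -0.167, 22.2], [0.052, -0.005, 0, 0, 0, -0.222, 22.2]]}}

```text
t: 15.08
ee_pos: [0.626, -0.2173, 0.1138]
eef_rot: [[0.392, 0.92, 0.003], [0.92, -0.392, -0.002], [-0.001, 0.003, -1.0]]
contact_force: [-0.6, -2.1, 6.4]
finger_gap: 0.26
grasp_force: 5.5
```

Call:
{"api": "jog_arm", "payload": {"commands": [[0.013, -0.001, 0, 0, 0, -0.056, 22.2], [0.026, -0.002, 0, 0, 0, -0.111, 22.2], [0.039, -0.005, 0, 0, 0, -0.167, 22.2], [0.051, -0.009, 0, 0, 0, -0.222, 22.2]]}}

```text
t: 15.58
ee_pos: [0.6298, -0.202, 0.1138]
eef_rot: [[0.054, 0.999, 0.004], [0.999, -0.054, -0.002], [-0.001, 0.004, -1.0]]
contact_force: [1.2, -2.1, 5.0]
finger_gap: 0.262
grasp_force: 5.5
```

Call:
{"api": "jog_arm", "payload": {"commands": [[0.013, -0.001, 0, 0, 0, -0.056, 22.2], [0.026, -0.002, 0, 0, 0, -0.111, 22.2], [0.039, -0.005, 0, 0, 0, -0.167, 22.2], [0.051, -0.009, 0, 0, 0, -0.222, 22.2]]}}

```text
t: 16.08
ee_pos: [0.6281, -0.1863, 0.1137]
eef_rot: [[-0.291, 0.957, 0.004], [0.957, 0.291, -0.001], [-0.002, 0.004, -1.0]]
contact_force: [2.9, -1.9, 4.7]
finger_gap: 0.266
grasp_force: 5.4
```

Call:
{"api": "jog_arm", "payload": {"commands": [[0.013, 0, 0, 0, 0, -0.056, 22.2], [0.026, 0, 0, 0, 0, -0.111, 22.2], [0.039, -0.003, 0, 0, 0, -0.167, 22.2], [0.051, -0.007, 0, 0, 0, -0.222, 22.2]]}}

```text
t: 16.58
ee_pos: [0.6214, -0.1723, 0.1137]
eef_rot: [[-0.6, 0.8, 0.004], [0.8, 0.6, -0.001], [-0.003, 0.002, -1.0]]
contact_force: [1.2, -1.7, 5.5]
finger_gap: 0.259
grasp_force: 5.3
```

```bash
python3 st.py
python3 - <<'E'
from h import *
cv2.imwrite('pics/s4.png',cv2.resize(read_camera('scene')['color'][175:225,325:395],None,fx=10,fy=10,interpolation=3))
E
```

```text
phi 35.5 r 0.0459 yaw 126.9 j6 -1.10 Ftan -2.1 Frad -0.0
[ 0.6239 -0.1721  0.0993] rel tool xy mm [-1.3171  2.1135]
```

View pics/s4.png

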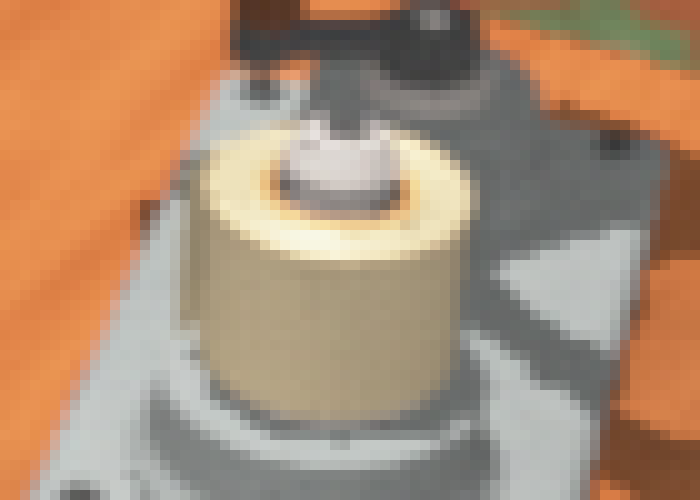

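The crop shows the jaws, at (285,190) and (400,190), clearly drawn in further than before. The stop may be close, so I take smaller steps.

Call:
{"api": "jog_arm", "payload": {"commands": [[0.013, -0.001, 0, 0, 0, -0.056, 22.2], [0.026, -0.002, 0, 0, 0, -0.111, 22.2], [0.039, -0.005, 0, 0, 0, -0.167, 22.2]]}}

```text
t: 17.1
ee_pos: [0.6133, -0.1638, 0.1137]
eef_rot: [[-0.787, 0.617, 0.004], [0.617, 0.787, -0.001], [-0.004, 0.001, -1.0]]
contact_force: [1.6, -1.1, 6.2]
finger_gap: 0.261
grasp_force: 5.3
```

Call:
{"api": "jog_arm", "payload": {"commands": [[0.013, -0.001, 0, 0, 0, -0.056, 22.2], [0.026, -0.002, 0, 0, 0, -0.111, 22.2], [0.039, -0.005, 0, 0, 0, -0.167, 22.2]]}}

```text
t: 17.48
ee_pos: [0.6033, -0.1577, 0.1137]
eef_rot: [[-0.92, 0.391, 0.004], [0.391, 0.92, -0.001], [-0.004, 0.001, -1.0]]
contact_force: [1.5, -1.2, 4.9]
finger_gap: 0.258
grasp_force: 5.2
```

Call:
{"api": "jog_arm", "payload": {"commands": [[0.013, -0.001, 0, 0, 0, -0.056, 22.2], [0.026, -0.002, 0, 0, 0, -0.111, 22.2], [0.039, -0.005, 0, 0, 0, -0.167, 22.2]]}}

```text
t: 17.85
ee_pos: [0.5919, -0.1543, 0.1137]
eef_rot: [[-0.99, 0.139, 0.004], [0.139, 0.99, -0.001], [-0.004, -0.0, -1.0]]
contact_force: [2.2, -0.1, 5.8]
finger_gap: 0.258
grasp_force: 5.2
```

Call:
{"api": "jog_arm", "payload": {"commands": [[0.013, -0.001, 0, 0, 0, -0.056, 22.2], [0.026, -0.002, 0, 0, 0, -0.111, 22.2], [0.039, -0.005, 0, 0, 0, -0.167, 22.2]]}}

```text
t: 18.23
ee_pos: [0.5801, -0.154, 0.1136]
eef_rot: [[-0.993, -0.122, 0.004], [-0.122, 0.993, -0.0], [-0.004, -0.001, -1.0]]
contact_force: [2.5, 0.1, 4.9]
finger_gap: 0.255
grasp_force: 5.2
```

Call:
{"api": "jog_arm", "payload": {"commands": [[0.013, -0.001, 0, 0, 0, -0.056, 22.2], [0.026, -0.002, 0, 0, 0, -0.111, 22.2], [0.039, -0.005, 0, 0, 0, -0.167, 22.2]]}}

```text
t: 18.6
ee_pos: [0.5697, -0.1572, 0.1137]
eef_rot: [[-0.927, -0.375, 0.007], [-0.375, 0.927, -0.001], [-0.006, -0.004, -1.0]]
contact_force: [6.2, -1.1, 1.0]
finger_gap: 0.261
grasp_force: 5.2
```

```bash
python3 st.py
python3 - <<'E'
from h import *
cv2.imwrite('pics/s5.png',cv2.resize(read_camera('scene')['color'][175:225,325:395],None,fx=10,fy=10,interpolation=3))
for k in range(2):
  c,f=look('scene')
  for q in ('crank_grip','crank_axle','chuck_nose','tape_reel'):print(q,[(round(d['score'],2),f(d['xyz'])) for d in landmark_of(q,'scene')[:1]])
E
```

```text
phi 108.9 r 0.0442 yaw -158.0 j6 -2.43 Ftan -5.5 Frad -3.0
[ 0.5775 -0.1548  0.0986] rel tool xy mm [-8.0613 -0.6382]
crank_grip [(0.51, array([ 0.7391, -0.095 ,  0.0014]))]
crank_axle [(0.94, array([ 0.5871, -0.198 ,  0.0701]))]
chuck_nose [(0.66, array([ 0.5441, -0.0605,  0.1122]))]
tape_reel []
crank_grip [(0.43, array([ 0.5789, -0.1516,  0.0969]))]
crank_axle [(0.73, array([ 0.5861, -0.1968,  0.066 ]))]
chuck_nose [(0.91, array([ 0.543 , -0.0628,  0.1121]))]
tape_reel [(0.71, array([ 0.5428, -0.06  ,  0.0476]))]
```

View pics/s5.png

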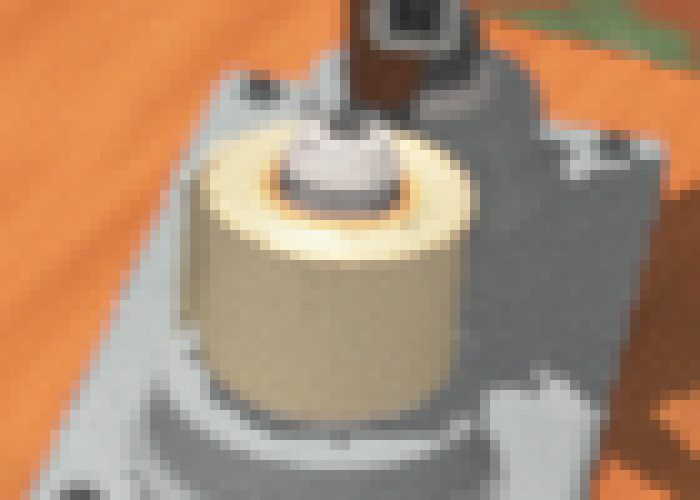

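The winder has not moved and the jaws look flush at (285,185) and (400,190). The sleeve has lagged 8 mm in the pads, so the light grip slipped at the stop. I re-centre and push once more, a little firmer, to confirm.

Call:
{"api": "jog_arm", "payload": {"commands": [[0, 0, 0, 0, 0, 0, 28], [-0.013, 0, 0, 0, 0, 0.06, 28], [-0.027, 0, 0, 0, 0, 0.13, 28], [-0.027, 0, 0, 0, 0, 0.13, 24], [-0.027, 0, 0, 0, 0, 0.13, 21.8], [-0.027, 0, 0, 0, 0, 0.13, 21.8]]}}

```text
t: 20.0
ee_pos: [0.5743, -0.1548, 0.1116]
eef_rot: [[-0.984, -0.179, -0.001], [-0.179, 0.984, -0.001], [0.001, -0.001, -1.0]]
contact_force: [2.4, -4.5, -3.6]
finger_gap: 0.259
grasp_force: 11.5
```

Call:
{"api": "jog_arm", "payload": {"commands": [[0.006, 0, 0, 0, 0, 0, 21.8], [0.013, -0.001, 0, 0, 0, 0, 21.8], [0.018, -0.001, 0, 0, 0, 0, 21.8]]}}

```text
t: 20.38
ee_pos: [0.5722, -0.1553, 0.1123]
eef_rot: [[-0.984, -0.178, 0.008], [-0.178, 0.984, -0.0], [-0.008, -0.002, -1.0]]
contact_force: [15.0, -1.8, -8.0]
finger_gap: 0.256
grasp_force: 11.5
```

```bash
python3 st.py
```

```text
phi 105.1 r 0.0452 yaw -169.8 j6 -2.22 Ftan -14.1 Frad -5.6
[ 0.5798 -0.1561  0.098 ] rel tool xy mm [-7.178  -2.0964]
```

The hard stop is confirmed: 14 N with almost no motion. Now I release, rise and go above the reel.

Call:
{"api": "jog_arm", "payload": {"commands": [[-0.01, 0, 0, 0, 0, 0, 30], [-0.01, 0, 0, 0, 0, 0, 40], [-0.01, 0, -0.2, 0, 0, 0, 40], [-0.01, 0, -0.35, 0, 0, 0, 40], [0.01, 0.1, -0.46, 0, 0, 0.1, 60], [0.03, 0.2, -0.46, 0, 0, 0.2, 85], [0.046, 0.3, -0.46, 0, 0, 0.3, 85], [0.046, 0.33, -0.46, 0, 0, 0.4, 85]]}}

```text
t: 21.48
ee_pos: [0.5373, -0.0586, 0.2501]
eef_rot: [[-0.899, 0.438, -0.001], [0.438, 0.899, 0.001], [0.001, 0.0, -1.0]]
contact_force: [0.0, -0.7, -0.4]
finger_gap: 0.993
grasp_force: 0.0
```

Call:
{"api": "jog_arm", "payload": {"commands": [[0, 0, 0, 0, 0, 0.12, 85], [0, 0, 0, 0, 0, 0.23, 85], [0, 0, 0, 0, 0, 0.35, 85], [0, 0, 0, 0, 0, 0.47, 85], [0, 0, 0, 0, 0, 0.47, 85]]}}

```text
t: 22.1
ee_pos: [0.538, -0.0602, 0.25]
eef_rot: [[-0.375, 0.927, -0.001], [0.927, 0.375, 0.0], [0.001, -0.001, -1.0]]
contact_force: [0.3, -0.3, -0.8]
finger_gap: 0.995
grasp_force: 0.0
```

Run:
```python
from h import *
o=get_obs(); print(o['t'],o['joints'],o['ee_pos'],o['eef_rot'],o['contact_force'])
for cam in ['wrist','scene','top','wrist','scene']:
  c,f=look(cam)
  if cam=='wrist': cv2.imwrite('pics/w3.png',c['color'])
  for q in ['chuck_nose','tape_reel','empty_bay','tray','winder','crank_grip','crank_axle']:
    print(cam,q,[(round(d['score'],2),f(d['xyz'])) for d in landmark_of(q,cam)[:1]])
```

```text
22.1 [-0.3348  0.0769  1.6984  0.0001  1.3673 -0.7191] [ 0.538  -0.0602  0.25  ] [[-0.375   0.927  -0.001 ]
 [ 0.927   0.375   0.0004]
 [ 0.0007 -0.0007 -1.    ]] [ 0.2542 -0.3487 -0.8245]
wrist chuck_nose [(0.79, array([ 0.5387, -0.0585,  0.1136]))]
wrist tape_reel [(0.81, array([ 0.5381, -0.067 ,  0.0468]))]
wrist empty_bay []
wrist tray []
wrist winder [(0.86, array([ 0.563 , -0.1283,  0.0008]))]
wrist crank_grip [(0.78, array([ 0.5801, -0.1558,  0.1022]))]
wrist crank_axle [(0.81, array([ 0.5811, -0.1977,  0.0619]))]
scene chuck_nose [(0.74, array([0.5289, 0.1923, 0.0027]))]
scene tape_reel [(0.92, array([ 0.5412, -0.0611,  0.0474]))]
scene empty_bay []
scene tray [(0.65, array([ 0.5012,  0.1976, -0.0018]))]
scene winder [(0.7, array([ 0.5575, -0.1261,  0.0035]))]
scene crank_grip [(0.78, array([ 0.5809, -0.1568,  0.0948]))]
scene crank_axle [(0.33, array([0.5012, 0.1979, 0.0001]))]
top chuck_nose []
top tape_reel []
top empty_bay [(0.88, array([0.4488, 0.1875, 0.0038]))]
top tray [(0.92, array([0.5028, 0.1935, 0.0017]))]
top winder []
top crank_grip []
top crank_axle []
wrist chuck_nose [(0.76, array([ 0.5414, -0.0604,  0.1103]))]
wrist tape_reel [(0.7, array([ 0.5397, -0.0652,  0.0468]))]
wrist empty_bay []
wrist tray []
wrist winder [(0.93, array([ 0.5607, -0.1278,  0.0026]))]
wrist crank_grip [(0.88, array([ 0.5796, -0.153 ,  0.0995]))]
wrist crank_axle [(0.94, array([ 0.5815, -0.1971,  0.0613]))]
scene chuck_nose [(0.68, array([ 0.543 , -0.0592,  0.1099]))]
scene tape_reel [(0.96, array([ 0.5397, -0.0613,  0.0502]))]
scene empty_bay [(0.85, array([0.4511, 0.1917, 0.0023]))]
scene tray [(0.94, array([ 0.5014,  0.2014, -0.0014]))]
scene winder [(0.61, array([ 0.5607, -0.1281,  0.0022]))]
scene crank_grip [(0.77, array([ 0.5799, -0.1544,  0.0958]))]
scene crank_axle [(0.8, array([ 0.5871, -0.1968,  0.0661]))]
```

View pics/w3.png

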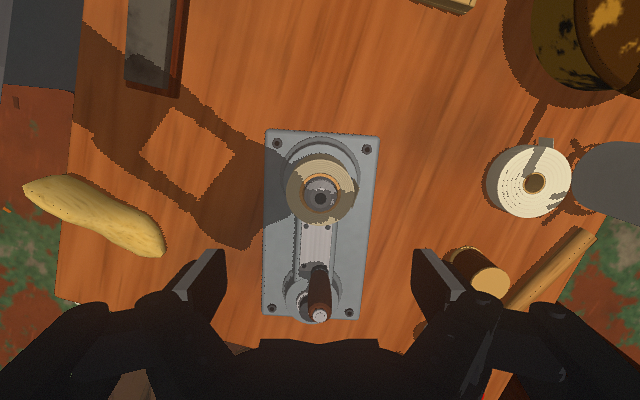

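The reel is at (319,188), centred between the fingers, and the jaws are flush with the mandrel at (320,198). The winder has not moved. Now I descend and close softly.

Call:
{"api": "jog_arm", "payload": {"commands": [[-0.005, 0.004, 0.1, 0, 0, 0, 85], [-0.005, 0.004, 0.2, 0, 0, 0, 85], [-0.005, 0.004, 0.3, 0, 0, 0, 85], [-0.005, 0.004, 0.4, 0, 0, 0, 85], [-0.005, 0.004, 0.48, 0, 0, 0, 85], [-0.005, 0.004, 0.527, 0, 0, 0, 85], [-0.005, 0.004, 0.527, 0, 0, 0, 72], [-0.005, 0.004, 0.527, 0, 0, 0, 66]]}}

```text
t: 25.1
ee_pos: [0.5409, -0.0616, 0.0933]
eef_rot: [[-0.373, 0.928, 0.002], [0.928, 0.373, -0.001], [-0.001, 0.002, -1.0]]
contact_force: [1.0, 0.4, 1.4]
finger_gap: 0.767
grasp_force: 0.0
```

Call:
{"api": "jog_arm", "payload": {"commands": [[0, 0, 0, 0, 0, 0, 64], [0, 0, 0, 0, 0, 0, 63], [0, 0, 0, 0, 0, 0, 62.5], [0, 0, 0, 0, 0, 0, 62.5]]}}

```text
t: 25.6
ee_pos: [0.5402, -0.0613, 0.0923]
eef_rot: [[-0.373, 0.928, 0.0], [0.928, 0.373, -0.0], [-0.0, 0.0, -1.0]]
contact_force: [-0.6, -0.4, -0.1]
finger_gap: 0.731
grasp_force: 0.0
```

Run:
```python
from h import *
o=get_obs(); print(o['ee_pos'],o['contact_force'],o['finger_gap']*85.4,o['grasp_force'])
c,f=look('wrist'); cv2.imwrite('pics/w4.png',c['color'])
```

```text
[ 0.5402 -0.0613  0.0923] [-0.6084 -0.3563 -0.14  ] 62.429160303213834 0.0
```

View pics/w4.png

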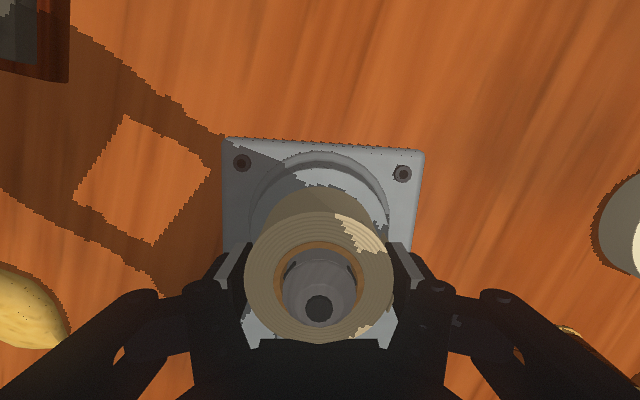

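The reel is centred between the pads at (319,278). I grip it and try a small lift, watching the force.

Call:
{"api": "jog_arm", "payload": {"commands": [[0, 0, 0, 0, 0, 0, 60], [0, 0, 0, 0, 0, 0, 60], [0, 0, 0, 0, 0, 0, 60]], "squeeze": 20}}

```text
t: 26.02
ee_pos: [0.5403, -0.0613, 0.0925]
eef_rot: [[-0.373, 0.928, 0.0], [0.928, 0.373, -0.0], [-0.0, 0.0, -1.0]]
contact_force: [-1.6, 0.3, 3.6]
finger_gap: 0.715
grasp_force: 22.3
```

Call:
{"api": "jog_arm", "payload": {"commands": [[0, 0, -0.006, 0, 0, 0, 60], [0, 0, -0.012, 0, 0, 0, 60], [0, 0, -0.018, 0, 0, 0, 60]]}}

```text
t: 26.4
ee_pos: [0.5399, -0.0612, 0.0974]
eef_rot: [[-0.373, 0.928, -0.0], [0.928, 0.373, 0.0], [0.0, -0.0, -1.0]]
contact_force: [0.3, -0.2, -1.0]
finger_gap: 0.717
grasp_force: 21.9
```

The reel is free: the force is only its weight. I lift it straight up.

Call:
{"api": "jog_arm", "payload": {"commands": [[0, 0, -0.04, 0, 0, 0, 60], [0, 0, -0.08, 0, 0, 0, 60], [0, 0, -0.12, 0, 0, 0, 60], [0, 0, -0.16, 0, 0, 0, 60], [0, 0, -0.2, 0, 0, 0, 60], [0, 0, -0.24, 0, 0, 0, 60], [0, 0, -0.28, 0, 0, 0, 60], [0, 0, -0.28, 0, 0, 0, 60]]}}

```text
t: 27.4
ee_pos: [0.5409, -0.0615, 0.1829]
eef_rot: [[-0.373, 0.928, 0.002], [0.928, 0.373, -0.001], [-0.002, 0.002, -1.0]]
contact_force: [-0.4, 0.5, -1.1]
finger_gap: 0.716
grasp_force: 22.1
```

Run:
```python
from h import *
o=get_obs(); p=o['ee_pos'];R=o['eef_rot'];print(p,o['contact_force'],o['finger_gap']*85.4,o['grasp_force'],o['joints'])
for cam in ['scene','top']:
  c,f=look(cam)
  for q in ['tape_reel','tray','empty_bay','winder','thread_spool','wax_block']:print(cam,q,[(round(d['score'],2),f(d['xyz'])) for d in landmark_of(q,cam)[:1]])
d=np.array([.448,.190,p[2]])-p; print(R.T@d/.3)
```

```text
[ 0.5409 -0.0615  0.1829] [-0.4485  0.4697 -1.1306] 61.118225940708726 22.09231909364462 [-0.3354  0.1458  1.7612  0.      1.2322 -0.7173]
scene tape_reel [(0.72, array([ 0.5411, -0.061 ,  0.1404]))]
scene tray [(0.55, array([0.5005, 0.2022, 0.0007]))]
scene empty_bay [(0.83, array([0.4533, 0.1916, 0.0021]))]
scene winder [(0.89, array([ 0.5592, -0.1246,  0.0026]))]
scene thread_spool [(0.95, array([0.5818, 0.208 , 0.0006]))]
scene wax_block []
top tape_reel [(0.46, array([0.5255, 0.1909, 0.0048]))]
top tray [(0.86, array([0.5   , 0.1921, 0.0017]))]
top empty_bay [(0.91, array([0.4467, 0.1885, 0.003 ]))]
top winder [(0.24, array([ 0.7659,  0.0266, -0.0038]))]
top thread_spool [(0.71, array([0.5757, 0.2082, 0.0019]))]
top wax_block [(0.66, array([0.5249, 0.1886, 0.0031]))]
[ 0.8934  0.0252 -0.0013]
```

Call:
{"api": "jog_arm", "payload": {"commands": [[0.12, 0.003, 0, 0, 0, -0.05, 60], [0.25, 0.006, 0, 0, 0, -0.1, 60], [0.4, 0.01, 0, 0, 0, -0.16, 60], [0.55, 0.013, 0, 0, 0, -0.22, 60], [0.68, 0.017, 0, 0, 0, -0.27, 60], [0.8, 0.02, 0, 0, 0, -0.32, 60], [0.895, 0.022, 0, 0, 0, -0.32, 60], [0.895, 0.022, 0, 0, 0, -0.32, 60]]}}

```text
t: 29.1
ee_pos: [0.4455, 0.1916, 0.1816]
eef_rot: [[-0.775, 0.631, -0.0], [0.631, 0.775, 0.0], [0.0, 0.0, -1.0]]
contact_force: [-0.2, -0.4, -0.6]
finger_gap: 0.714
grasp_force: 22.1
```

Call:
{"api": "jog_arm", "payload": {"commands": [[0, 0, 0.07, 0, 0, 0, 60], [0, 0, 0.14, 0, 0, 0, 60], [0, 0, 0.2, 0, 0, 0, 60], [0, 0, 0.26, 0, 0, 0, 60], [0, 0, 0.3, 0, 0, 0, 60], [0, 0, 0.33, 0, 0, 0, 60], [0, 0, 0.33, 0, 0, 0, 60]]}}

```text
t: 29.98
ee_pos: [0.446, 0.1901, 0.0822]
eef_rot: [[-0.773, 0.634, -0.001], [0.634, 0.773, -0.0], [0.001, -0.001, -1.0]]
contact_force: [-0.2, 0.2, -0.6]
finger_gap: 0.714
grasp_force: 22.1
```

Run:
```python
from h import *
o=get_obs(); p=o['ee_pos'];print(p,o['contact_force'],o['finger_gap']*85.4,o['eef_rot'][:,0])
c,f=look('scene')
for q in ['tape_reel','tray','empty_bay']:print(q,[(round(d['score'],2),f(d['xyz'])) for d in landmark_of(q,'scene')[:1]])
cv2.imwrite('pics/w5.png',read_camera('wrist')['color'])
```

```text
[0.446  0.1901 0.0822] [-0.1836  0.2161 -0.5603] 60.986685909647115 [-0.7735  0.6338  0.0006]
tape_reel [(0.62, array([0.4468, 0.1913, 0.0382]))]
tray [(0.84, array([ 0.5036,  0.1996, -0.0024]))]
empty_bay [(0.56, array([0.4479, 0.1912, 0.0043]))]
```

View pics/w5.png

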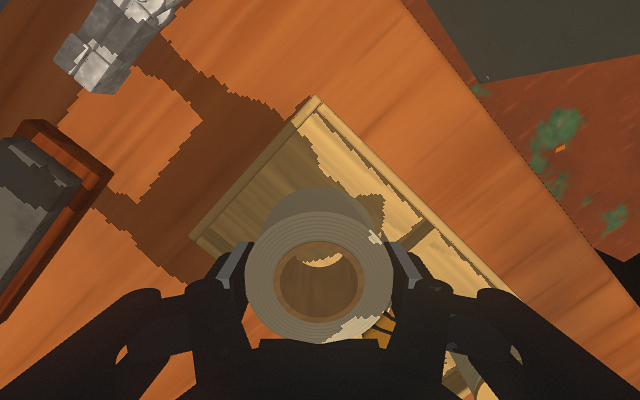

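The reel is over the bay: its bore is at (318,280), and the bay corners are at (315,100) and (195,235). The fingers run diagonally across the bay, so they clear the walls. Now I lower it gently.

Call:
{"api": "jog_arm", "payload": {"commands": [[0.004, 0, 0.03, 0, 0, 0, 60], [0.004, 0, 0.06, 0, 0, 0, 60], [0.004, 0, 0.085, 0, 0, 0, 60], [0.004, 0, 0.1, 0, 0, 0, 60], [0.004, 0, 0.105, 0, 0, 0, 60], [0.004, 0, 0.109, 0, 0, 0, 60], [0.004, 0, 0.109, 0, 0, 0, 60]]}}

```text
t: 31.1
ee_pos: [0.4454, 0.1911, 0.05]
eef_rot: [[-0.774, 0.634, 0.0], [0.634, 0.774, 0.0], [-0.0, 0.0, -1.0]]
contact_force: [-0.1, -0.1, -0.6]
finger_gap: 0.717
grasp_force: 22.1
```

Call:
{"api": "jog_arm", "payload": {"commands": [[0, 0, 0.002, 0, 0, 0, 60], [0, 0, 0.004, 0, 0, 0, 60], [0, 0, 0.005, 0, 0, 0, 60], [0, 0, 0.005, 0, 0, 0, 60]]}}

```text
t: 31.6
ee_pos: [0.4453, 0.1911, 0.0485]
eef_rot: [[-0.774, 0.634, 0.0], [0.634, 0.774, 0.0], [-0.0, 0.0, -1.0]]
contact_force: [0.1, -0.5, 0.7]
finger_gap: 0.712
grasp_force: 22.2
```

Call:
{"api": "jog_arm", "payload": {"commands": [[0, 0, 0.002, 0, 0, 0, 60], [0, 0, 0.003, 0, 0, 0, 60], [0, 0, 0.003, 0, 0, 0, 60]]}}

```text
t: 31.98
ee_pos: [0.4453, 0.1911, 0.0485]
eef_rot: [[-0.774, 0.634, -0.001], [0.634, 0.774, -0.0], [0.0, -0.001, -1.0]]
contact_force: [-3.8, -0.5, 10.5]
finger_gap: 0.713
grasp_force: 23.0
```

Contact with the floor. I release and rise.

Call:
{"api": "jog_arm", "payload": {"commands": [[0, 0, 0.001, 0, 0, 0, 61], [0, 0, 0.001, 0, 0, 0, 63], [0, 0, 0.001, 0, 0, 0, 68], [0, 0, 0.001, 0, 0, 0, 74], [0, 0, 0.001, 0, 0, 0, 74]]}}

```text
t: 32.6
ee_pos: [0.4452, 0.1911, 0.0471]
eef_rot: [[-0.774, 0.634, -0.0], [0.634, 0.774, -0.0], [0.0, -0.0, -1.0]]
contact_force: [0.1, 0.0, 0.2]
finger_gap: 0.868
grasp_force: 0.0
```

Call:
{"api": "jog_arm", "payload": {"commands": [[0, 0, -0.03, 0, 0, 0, 74], [0, 0, -0.1, 0, 0, 0, 74], [0, 0, -0.2, 0, 0, 0, 74], [0, 0, -0.35, 0, 0, 0, 74], [0, 0, -0.5, 0, 0, 0, 74], [0, 0, -0.6, 0, 0, 0, 74], [0, 0, -0.6, 0, 0, 0, 74], [0, 0, -0.6, 0, 0, 0, 74]]}}

```text
t: 33.6
ee_pos: [0.4447, 0.191, 0.2264]
eef_rot: [[-0.774, 0.634, -0.001], [0.634, 0.774, -0.0], [0.001, -0.001, -1.0]]
contact_force: [-0.7, -0.3, -0.5]
finger_gap: 0.868
grasp_force: 0.0
```

Run:
```python
from h import *
o=get_obs();print(o['t'],o['ee_pos'],o['contact_force'])
c,f=look('scene');cv2.imwrite('pics/s9.png',cv2.resize(c['color'][140:340,230:480],None,fx=3,fy=3))
for q in ['tape_reel','empty_bay','winder','thread_spool']:print(q,[(round(d['score'],2),f(d['xyz'])) for d in landmark_of(q,'scene')[:2]])
```

```text
33.6 [0.4447 0.191  0.2264] [-0.6588 -0.2504 -0.4753]
tape_reel [(0.65, array([0.4434, 0.1939, 0.0062])), (0.41, array([ 0.7724, -0.2051, -0.0012]))]
empty_bay [(0.6, array([0.5817, 0.2108, 0.003 ])), (0.57, array([0.4493, 0.189 , 0.0062]))]
winder [(0.85, array([ 0.561 , -0.1238,  0.0038]))]
thread_spool [(0.88, array([0.5802, 0.208 , 0.0039]))]
```

View pics/s9.png

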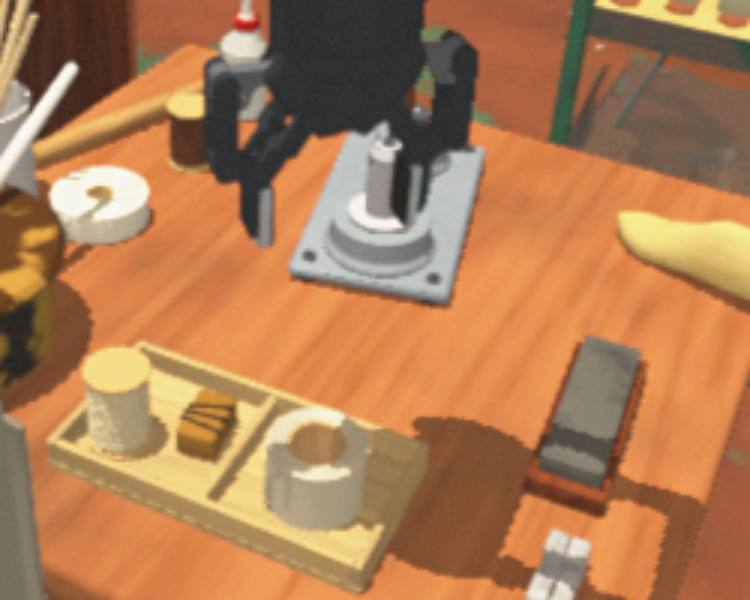

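The reel sits flat in the empty bay at (318,470) in the crop, and everything else is in place. I hand the job in.

```bash
python3 -c "
from rig import *
print(close_job())"
```

```text
the job is handed in; nothing more can be done
None
```

The job is handed in at about 34 s: I turned the crank back about 1.4 turns to its felt stop, and the reel slid freely off the chuck and now lies flat in the tray's empty bay, with no shift seen in the winder or anything else; no verdict was returned.

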